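# Hold back the belt tensioner of a sample-mixer drive

### The job

The little belt drive on the lab bench is being readied for a new belt. Slide the idler block along its channel, without lifting it out, until its nose is under the bridge and it sits fully home against the end stop; then take the post of the sprung tensioner arm, push the arm back past its ratchet click and on until it stands well clear of the pawl, and finish while still holding it back there with the gripper. Leave the beaker, bottle, jar and cap ring beside the drive alone.

Things in the scene. Friction and masses are not known exactly. Their poses are not given: they have to be found in the camera images.
- deck: Fixed aluminium drive plate, 280 x 300 x 12 mm, on the bench. Origin on the bench surface; plate spans x -150..130, y -150..150 mm, z up. A channel 43 mm wide runs along its x, centre line y = +75, between steel rails 14 mm high, 8 mm thick (x -135..90). A steel end stop closes it at x = +85. A pulley 40 mm across, 24 mm high stands at x 88, y 12.
- bridge (a point): Centre of the underside of the grey bridge over the channel, 34 mm above the plate (deck x 67, y 75 mm). The bridge is 30 mm long in x; its top is 40 mm above the plate, its two side posts 44 mm; the posts are 59 mm apart inside and 75 mm outside.
- idler: Loose idler block in the channel, about 0.25 kg: dark steel-grey, 80 mm long (its x, along the channel), 40 wide, 22 high, origin at the centre of its underside. A flat roller (32 mm across, top at 28 mm) lies on its +x half and passes under the bridge; a square post 16 x 16 mm stands at x = -25, from 22 to 72 mm high. It starts with its nose (+x) towards the bridge, its origin 75 to 125 mm short of home.
- idler_grip (a point): Centre line of the idler block's square post, 52 mm above the block's underside (20 mm below the top of the post).
- idler_home (a point): Where the origin of the idler block lies when the block is fully home against the end stop (x = 45, y = 75 mm of the deck, on the plate's top).
- tensioner_base: Fixed dark steel base plate of the tensioner, 135 x 70 x 8 mm, on the deck beside the channel at varying place and angle. Origin under the arm's pivot axis, on the deck's top; plate spans -42..93 mm along its x, z up. The brass pawl and its grey guide (26 mm high) sit on its +x end. The arm at rest points 2.705 rad (155 degrees) from its +x, counter-clockwise seen from above.
- tension_arm (a joint): Angle of the sprung tensioner arm, rad: 0 at rest, grows as it is pushed back, counter-clockwise from above (post towards -y of the base, away from the channel); back stop 1.0. Spring force at the post: 2.5 N at 0, 6 N at 0.66, 8 N at 1.0; the tooth adds up to 2 N. Tooth on the hub climbs the pawl from about 0.1, has clicked past at 0.67; let go then, it rests on the pawl at 0.65. Well clear: beyond 0.72, e.g. 0.85.
- tension_post (a point): Centre line of the round steel post at the tensioner arm's end (16 mm diameter, 110 mm from the pivot), 81 mm above the bench; top of post 98 mm above the bench. The arm is a bar 20 mm wide, top 35 mm above the bench; a flat roller (32 mm across, top 45 mm above the bench) lies on it 74 mm from the pivot; the hub is 64 mm across.
- pivot (a point): Point on the vertical pivot axis of the tensioner arm, 21 mm above the bench.
- pawl_nose (a point): Centre of the round nose (4 mm radius) of the brass pawl, a sprung slide pointing at the hub: 37.5 mm from the pivot when in (at rest, and again behind the tooth after the click), up to 45 mm while the tooth lifts it.
- beaker: Bystander: white plastic beaker, 90 mm diameter, 120 mm high, on the bench left of the drive. Origin at the centre of its underside.
- dropper_bottle: Bystander: small white dropper bottle with black cap, 32 mm diameter, 65 mm high, on the bench right of the drive. Origin at the centre of its underside.
- cap_ring: Bystander: grey plastic ring, 44 mm diameter, 10 mm high, lying on the bench left of the drive. Origin at the centre of its underside.
- jar: Bystander: brown glass jar, 48 mm diameter, 45 mm high, on the bench right of the drive. Origin at the centre of its underside.

How it is judged:
On the way, in this order (a step that is already met when the one before it is completed fails the run):
1. the idler block is slid fully home under the bridge, against the end stop (distance between idler and idler_home below 0.005 m and value of joint tension_arm below 0.3 rad), for 0.2 s.
2. the tensioner arm is pushed back past its click (pawl dropped in behind the tooth) (value of joint tension_arm above 0.72 rad and horizontal distance between pawl_nose and pivot below 0.0395 m), for 0.2 s.
At the end, for the whole second after the job is handed in: The idler block's origin is within 5 mm of its home point; the tensioner arm stands still (under 0.1 rad/s) beyond 0.72 rad with the pawl dropped in behind its tooth (nose within 39.5 mm of the pivot), the gripper's fingers bearing on the arm with more than 2 N, through the last second (all of step 2 and distance between idler and idler_home below 0.005 m and contact force between the fingers and tension_arm above 2 N and velocity of joint tension_arm between -0.1 and 0.1 rad/s); the arm keeps its last pose, push and grip.
It fails at once if the idler block is lifted out of its channel (raised 15 mm, or tipped over 0.4 rad) (z of idler in the frame of deck above 0.027 m or angle between idler's own z axis and vertical above 0.4 rad).
It fails at once if the beaker is knocked over or moved by more than 30 mm (distance of beaker from where it was at the start of the episode above 0.03 m or angle between beaker's own z axis and vertical above 0.5 rad).
It fails at once if the dropper bottle is knocked over or moved by more than 30 mm (distance of dropper_bottle from where it was at the start of the episode above 0.03 m or angle between dropper_bottle's own z axis and vertical above 0.5 rad).
It fails at once if the cap ring is knocked over or moved by more than 30 mm (distance of cap_ring from where it was at the start of the episode above 0.03 m or angle between cap_ring's own z axis and vertical above 0.5 rad).
It fails at once if the jar is knocked over or moved by more than 30 mm (distance of jar from where it was at the start of the episode above 0.03 m or angle between jar's own z axis and vertical above 0.5 rad).
It also fails if it takes over 50 s, if anything falls off the work surface, if the arm or the gripper's body presses on something with over 40 N, if the wrist force passes 120 N, or if a joint passes its speed limit or range.

### The arm

A 7-joint arm with a two-finger parallel gripper is mounted at the origin on the work surface. World frame = base frame: x ahead of the robot, y to its left, z up, the work surface at z = 0. Lengths are in m, angles in rad, forces in N, time in s.
With the tool pointing down it reaches from about 0.425 to 0.875 m from the base axis. Payload 8.4 kg.
Tool frame: the origin (TCP) lies midway between the tips of the shut fingers; the grasp point (between the pads) lies 19 mm behind it; z points along the fingers, x is the direction in which the jaws open and shut, and the axes are right-handed (so a half turn about z gives the same grasp; the last joint's range is limited). The gripper opens to 87 mm and grips with 3 to 60 N. Pads are 19 mm wide; open, the fingers measure 117 mm over their backs; the gripper's body (75 mm by 190 mm) begins 51 mm behind the grasp point.
Start: joints at [-0.099, 0.333, 0.04, 1.465, -0.013, 1.343, -0.059], TCP at [0.65, -0, 0.223] pointing down, gripper open.
Joint ranges: [-2.58, 2.58], [-0.38, 2.09], [-1.3, 1.39], [0.25, 2.4], [-1.5, 4.64], [0.08, 2.09], [-2.65, 2.65]. Speed limits (rad/s): [2.22, 2.22, 2.79, 2.79, 3.14, 3.14, 3.14].

### API

Orientations are given as [roll, pitch, yaw] about the fixed x, y, z axes, in that order (R = Rz(yaw) Ry(pitch) Rx(roll)).
In Python, from plant import get_obs, read_camera, job_done gives the robot as it stands.
- The arm moves only by the tool step_arm, never from a script. Its argument "plan" is a list of rows, each a list of 7 numbers: the finger opening in m, from 0 to 0.087, then the shift along the tool's x, y, z in m, then the turn, a rotation vector about the tool's x, y, z in degrees. In form: [[fingers, dx, dy, dz, ax, ay, az], ...]. A call has 1 to 20 rows; each row shifts and turns the commanded pose from where the row before left it, along the tool's axes as they then stand; what a row does not reach is not made up. A row lasts 1/12 s, in which the tool goes at most 41.7 mm and 7.16 degrees, less where a joint would pass 70% of its speed; a pose out of reach is approached as far as the arm can. A call is refused whole if a number of a shift passes 0.0417 or a number of a turn 7.16, either way. A call with a gripper value outside its range is refused whole. The fingers move at their own pace and stop on an object; "force" is the grip in N (left out, the last holds). Time passes only in rows, so rows that do not move let the fingers close. It gives the time, the measured TCP pose, the force and the opening at its end, in the units of the state.
- get_obs(): the state, without advancing time (a new reading comes with each control period).
- read_camera(name): name is "scene" or "side" or "wrist"; returns a dict with "pixels" (400x640x3 uint8, red, green, blue), "camera_matrix" (3x3 intrinsics, pixels), "R" (3x3) and "t" (3): a world point X has camera coordinates R X + t; the wrist camera has in their place "mount" (4x4, takes a point from camera to tool coordinates, whose origin is the TCP and whose axes are the tool frame's). Camera axes: x right, y down, z forward; pixel columns grow to the right and rows downward; lengths in m; the calibration is good to about 2 mm. A picture is of the moment at which its call begins: read the wrist's pose just before it. There is no depth.
- job_done(): hands the job in, once; it reports no verdict.
The state is a dict: "time": time; "joints": joint angles; "joint_vel": joint speeds; "effort": joint torques, N m; "position": TCP position; "orientation": TCP orientation; "wrist_force": force on the tool from outside, world axes, zero at the start; "wrist_torque": the same for the moment, N m; "opening": opening from 0.0 (shut) to 1.0 (fully open).
Only numpy, scipy, OpenCV 4.12 (cv2) and the standard library are available. Lean on these libraries where they do the work, as an engineer would, in place of code of your own. Each camera call takes 0.05 s, during which the arm holds its last target. There are 200 camera calls.

## Working session

There is one attempt and no reset: what is moved stays moved. The work goes in short steps, Python scripts to look and compute and a tool call to move; the robot and the scene stay as the last step left them, time stands still between calls to the robot, and variables do not carry over. Pictures are saved under pics/ and viewed, about 8 in all and at most 12, crops included, and the job is handed in when it is done.

Besides the shell and the picture viewer there is one more tool, called after "Emit:" by a JSON object that holds its "op" and its "data". step_arm: Moves the arm, as the interface text tells. Its arguments: {"type":"object","properties":{"plan":{"type":"array","items":{"type":"array","items":{"type":"number"}}},"force":{"type":"number"}},"required":["plan"]}

```bash
mkdir -p pics; cat > h.py <<'E'
import numpy as np, cv2
from plant import get_obs, read_camera
from scipy.spatial.transform import Rotation as Ro
def grab(n):
    o=get_obs(); c=read_camera(n); K=np.array(c["camera_matrix"])
    if n=="wrist":
        T=np.eye(4);T[:3,:3]=Ro.from_euler('xyz',o["orientation"]).as_matrix();T[:3,3]=o["position"]
        W=np.linalg.inv(T@np.array(c["mount"]));R,t=W[:3,:3],W[:3,3]
    else: R,t=np.array(c["R"]),np.array(c["t"])
    return c["pixels"],K,R,t
def save(n,f,cam):
    np.savez(f"pics/{f}.npz",p=cam[0],K=cam[1],R=cam[2],t=cam[3]); cv2.imwrite(f"pics/{f}.png",cam[0][:,:,::-1])
def load(f):
    d=np.load(f"pics/{f}.npz"); return d["p"],d["K"],d["R"],d["t"]
def ray(cam,u,v,z):
    _,K,R,t=cam; C=-R.T@t; d=R.T@np.linalg.solve(K,[u,v,1.]); return C+d*(z-C[2])/d[2]
def proj(cam,X):
    _,K,R,t=cam; p=K@(R@np.array(X,float)+t); return p[:2]/p[2]
E
python3 - <<'E'
from h import *
print(get_obs())
for n in("scene","side","wrist"):
    c=grab(n);save(n,n+"0",c);print(n,-c[2].T@c[3],c[2][2])
E
```

```text
{'time': 0.0, 'joints': array([-0.09920723,  0.33390216,  0.039886  ,  1.46629133, -0.01338354,
        1.34322086, -0.05852085]), 'joint_vel': array([-0.0004266 ,  0.0017503 , -0.00135425, -0.00185582, -0.00015708,
       -0.00050294, -0.00210311]), 'effort': array([ 1.06989024e-03, -6.56351209e+01,  1.33598529e+00, -4.03798449e+01,
       -5.97442500e-02,  4.47441044e-02,  1.62792835e-04]), 'position': array([ 6.49549844e-01, -3.75282708e-05,  2.21655240e-01]), 'orientation': array([ 3.14146663e+00,  1.55077960e-03, -3.89960345e-05]), 'wrist_force': array([-0.08043529, -0.10888652,  1.17153209]), 'wrist_torque': array([-0.00973514,  0.0564699 ,  0.016138  ]), 'opening': 1.000550024301277}
scene [ 1.33437409 -0.15668445  0.93013081] [-0.6609556   0.19678956 -0.72416266]
side [ 0.31625939 -0.51961083  0.86315427] [ 0.24254917  0.60178643 -0.76093561]
wrist [0.64971288 0.07886001 0.38366374] [-4.59936361e-04 -2.85461569e-01 -9.58390046e-01]
```

View pics/scene0.png

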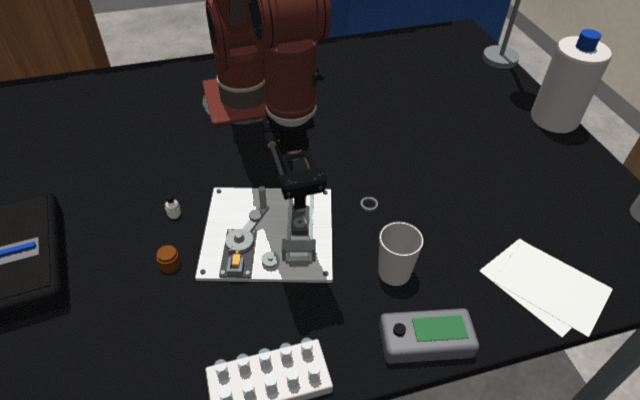

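View pics/side0.png

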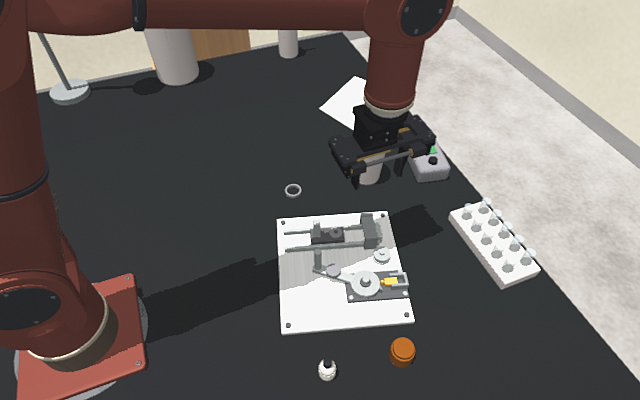

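The deck sits with its channel along world +x (bridge away from the robot). The tensioner is on the right, with the post near scene (263,195) and side (318,258). The idler post is near scene (300,190) and side (327,232). I'll measure the deck corners and enlarge both views.

```bash
python3 - <<'E'
from h import *
for f,(a,b,c,d) in (("scene0",(170,360,190,300)),("side0",(200,345,260,430))):
    cam=load(f);p=cam[0]
    m=np.zeros(p.shape[:2],np.uint8); m[a:b,c:d]=0
    if f=="scene0": a,b,c,d=180,290,190,340
    else: a,b,c,d=205,340,270,420
    m[a:b,c:d]=(p[a:b,c:d].min(2)>140)
    k=max(cv2.findContours(m,cv2.RETR_EXTERNAL,cv2.CHAIN_APPROX_NONE)[0],key=cv2.contourArea)
    h=cv2.convexHull(k); 
    for e in (3,5,8):
        q=cv2.approxPolyDP(h,e,True)[:,0]
        print(f,e,len(q))
        for u,v in q: print(u,v,ray(cam,u,v,.012).round(4))
    im=cv2.resize(p[a:b,c:d,::-1],None,fx=5,fy=5,interpolation=cv2.INTER_CUBIC)[:600]; cv2.imwrite(f"pics/{f}c.png",im[:, :800])
E
```

```text
scene0 3 6
251 188 [ 0.4121 -0.0542  0.012 ]
259 216 [ 0.5117 -0.0536  0.012 ]
250 244 [ 0.5914 -0.0909  0.012 ]
219 278 [ 0.6667 -0.1736  0.012 ]
196 278 [ 0.6534 -0.2217  0.012 ]
213 189 [ 0.3904 -0.1481  0.012 ]
scene0 5 6
251 188 [ 0.4121 -0.0542  0.012 ]
259 216 [ 0.5117 -0.0536  0.012 ]
250 244 [ 0.5914 -0.0909  0.012 ]
219 278 [ 0.6667 -0.1736  0.012 ]
196 278 [ 0.6534 -0.2217  0.012 ]
213 189 [ 0.3904 -0.1481  0.012 ]
scene0 8 6
251 188 [ 0.4121 -0.0542  0.012 ]
259 216 [ 0.5117 -0.0536  0.012 ]
250 244 [ 0.5914 -0.0909  0.012 ]
219 278 [ 0.6667 -0.1736  0.012 ]
196 278 [ 0.6534 -0.2217  0.012 ]
213 189 [ 0.3904 -0.1481  0.012 ]
side0 3 5
386 211 [0.7301 0.0603 0.012 ]
406 275 [ 0.686  -0.1224  0.012 ]
414 321 [ 0.6474 -0.2258  0.012 ]
281 333 [ 0.3807 -0.1477  0.012 ]
276 219 [0.463  0.1387 0.012 ]
side0 5 4
386 211 [0.7301 0.0603 0.012 ]
414 321 [ 0.6474 -0.2258  0.012 ]
281 333 [ 0.3807 -0.1477  0.012 ]
276 219 [0.463  0.1387 0.012 ]
side0 8 4
386 211 [0.7301 0.0603 0.012 ]
414 321 [ 0.6474 -0.2258  0.012 ]
281 333 [ 0.3807 -0.1477  0.012 ]
276 219 [0.463  0.1387 0.012 ]
```

View pics/side0c.png

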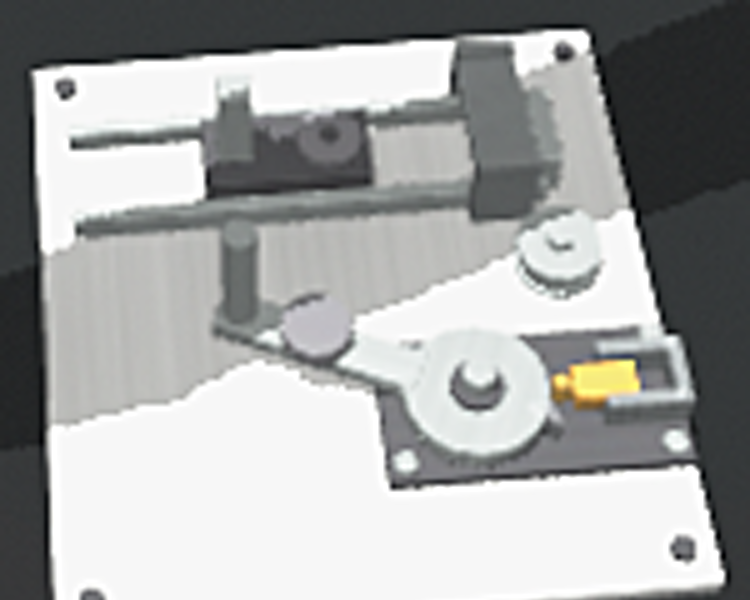

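View pics/scene0c.png

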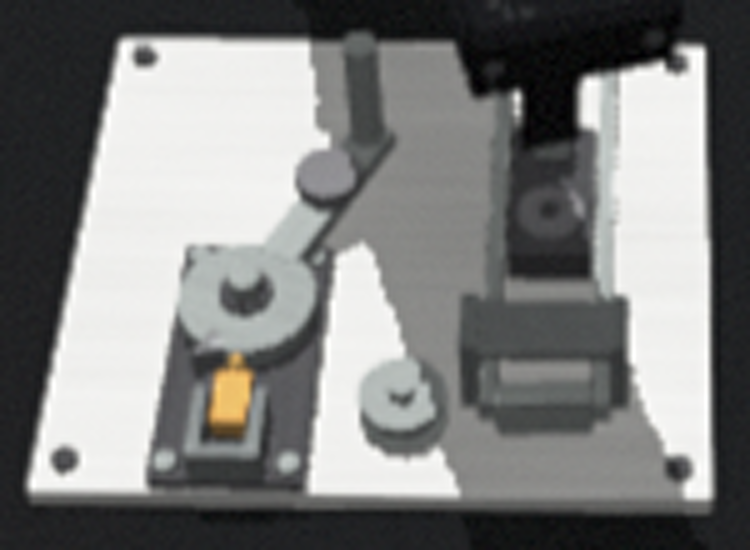

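```bash
cat >> h.py <<'E'
def tri(c1,p1,c2,p2):
    A=[];b=[]
    for (c,p) in((c1,p1),(c2,p2)):
        P=c[1]@np.c_[c[2],c[3]]
        for i in(0,1): r=p[i]*P[2]-P[i]; A.append(r[:3]); b.append(-r[3])
    return np.linalg.lstsq(np.array(A),np.array(b),rcond=None)[0]
# deck pose: rigid fit of plate corners
from_c=np.array([[130,150],[130,-150],[-150,-150],[-150,150]])/1000
_w=np.array([[.7301,.0603],[.6474,-.2258],[.3807,-.1477],[.463,.1387]])
def fit(a,b):
    ca,cb=a.mean(0),b.mean(0); U,S,V=np.linalg.svd((a-ca).T@(b-cb)); R=(U@V).T
    return R,cb-R@ca
DR,Dt=fit(from_c,_w); DYAW=np.arctan2(DR[1,0],DR[0,0])
def d2w(x,y): return DR@np.array([x,y])/1000+Dt
def w2d(p): return DR.T@(np.array(p)[:2]-Dt)*1000
E
python3 - <<'E'
from h import *
print("yaw",np.degrees(DYAW),"t",Dt,"res mm",((from_c@DR.T+Dt-_w)*1000).round(1).tolist())
S,C=load("side0"),load("scene0")
for n,a,b,z in(("post",(318,251.4),(262,188),.098),("roller arm",(333.4,269.8),(255.2,214.8),.045),("boss",(366.6,278.6),(239.4,236.6),.06),("idroller",(335.4,232.6),(299.6,222),.040),("idpost",(317,222.2),None,.084),("pulley",(382,253.2),(270,259),.036)):
    X=ray(S,*a,z); print(n,"side@z",X.round(4),"deck",w2d(X).round(1))
    if b: Y=tri(S,a,C,b); print("   tri",Y.round(4),"scene@z",ray(C,*b,z).round(4),"deck",w2d(Y).round(1))
print("true pulley",d2w(88,12))
E
```

```text
Traceback (most recent call last):
NameError: name '_w' is not defined
```

```bash
sed -i 's/_w\b/WC/g' h.py; python3 - <<'E'
from h import *
print("yaw",np.degrees(DYAW),"t",Dt,"res mm",((from_c@DR.T+Dt-WC)*1000).round(1).tolist())
S,C=load("side0"),load("scene0")
for n,a,b,z in(("post",(318,251.4),(262,188),.098),("roller arm",(333.4,269.8),(255.2,214.8),.045),("boss",(366.6,278.6),(239.4,236.6),.06),("idroller",(335.4,232.6),(299.6,222),.040),("idpost",(317,222.2),None,.084),("pulley",(382,253.2),(270,259),.036)):
    X=ray(S,*a,z); print(n,"side@z",X.round(4),"deck",w2d(X).round(1))
    if b: Y=tri(S,a,C,b); print("   tri",Y.round(4),"scene@z",ray(C,*b,z).round(4),"deck",w2d(Y).round(1))
print("true pulley",d2w(88,12))
E
```

```text
yaw -16.199787191031785 t [ 0.56490295 -0.04641488] res mm [[1.5, 1.1], [0.5, -0.9], [-1.7, -0.9], [-0.3, 0.8]]
post side@z [ 0.5037 -0.0434  0.098 ] deck [-59.6 -14.1]
   tri [ 0.5039 -0.04    0.0958] scene@z [ 0.5051 -0.0392  0.098 ] deck [-60.4 -10.9]
roller arm side@z [ 0.5303 -0.0676  0.045 ] deck [-27.3 -30. ]
   tri [ 0.5314 -0.0648  0.0406] scene@z [ 0.5352 -0.0651  0.045 ] deck [-27. -27.]
boss side@z [ 0.5833 -0.1217  0.06  ] deck [ 38.7 -67.1]
   tri [ 0.589  -0.1125  0.0425] scene@z [ 0.6034 -0.113   0.06  ] deck [ 41.6 -56.7]
idroller side@z [0.5755 0.0268 0.04  ] deck [-10.3  73.2]
   tri [0.5767 0.0309 0.0355] scene@z [0.58   0.0306 0.04  ] deck [-10.3  77.6]
idpost side@z [0.5342 0.0399 0.084 ] deck [-53.5  74.3]
pulley side@z [ 0.6526 -0.0632  0.036 ] deck [88.9  8.4]
   tri [ 0.6565 -0.0574  0.0263] scene@z [ 0.6637 -0.0582  0.036 ] deck [91.1 15. ]
true pulley [ 0.65275673 -0.05944224]
```

Emit:
{"op": "step_arm", "data": {"plan": [[0.087, 0, 0, 0, 0, 0, -6.7], [0.087, 0, 0, 0, 0, 0, -6.7], [0.087, 0, 0, 0, 0, 0, -6.7], [0.087, 0, 0, 0, 0, 0, -6.7], [0.087, 0, 0, 0, 0, 0, -6.7], [0.087, 0, 0, 0, 0, 0, -6.7], [0.087, 0, 0, 0, 0, 0, -6.7], [0.087, 0, 0, 0, 0, 0, -6.7], [0.087, 0, 0, 0, 0, 0, -6.7], [0.087, 0, 0, 0, 0, 0, -6.7], [0.087, 0, 0, 0, 0, 0, -6.8], [0.087, 0, 0, 0, 0, 0, 0]], "force": 20}}

```text
time: 1.15
position: [0.6498, -0.0001, 0.2222]
orientation: [-3.141, 0.0, 1.294]
wrist_force: [0.3, 0.2, -0.5]
opening: 1.001
```

```bash
cat >> h.py <<'E'
def move(p):
    o=get_obs(); R=Ro.from_euler('xyz',o["orientation"]).as_matrix()
    return (R.T@(np.array(p)-o["position"])).round(4)
E
python3 - <<'E'
from h import *
o=get_obs(); print(o["position"],np.degrees(o["orientation"]),o["time"],w2d(o["position"]))
print(move([*d2w(-54,75),.2]), move([*d2w(-130,60),.30]))
E
```

```text
[ 6.49797733e-01 -1.24674573e-04  2.22157437e-01] [-1.79960622e+02  8.68578026e-03  7.41176679e+01] 1.15 [68.60962531 68.13682286]
[ 0.0075 -0.1226  0.0222] [-0.007  -0.1987 -0.0777]
```

Emit:
{"op": "step_arm", "data": {"plan": [[0.087, 0.002, -0.03, 0, 0, 0, 0], [0.087, 0.002, -0.03, 0, 0, 0, 0], [0.087, 0.002, -0.03, 0, 0, 0, 0], [0.087, 0.002, -0.033, 0, 0, 0, 0], [0.087, 0, 0, 0, 0, 0, 0], [0.087, 0, 0, 0, 0, 0, 0]]}}

```text
time: 1.65
position: [0.533, 0.0427, 0.223]
orientation: [3.141, -0.0, 1.286]
wrist_force: [0.4, -0.5, -0.2]
opening: 0.999
```

```bash
python3 - <<'E'
from h import *
c=grab("wrist");save("wrist","w1",c); s=grab("side");save("side","side1",s)
print(get_obs()["position"],w2d(get_obs()["position"]))
for n,q in(("idpost",[*d2w(-54,75),.084]),("post",[.504,-.0415,.098]),("pivot",[*d2w(40,-59),.04])): print(n,proj(c,q).round(1))
E
```

```text
[0.5345621  0.04163039 0.22280917] [-53.69968321  76.08468551]
idpost [316.  186.9]
post [220.  184.9]
pivot [201.9 255.2]
```

View pics/w1.png

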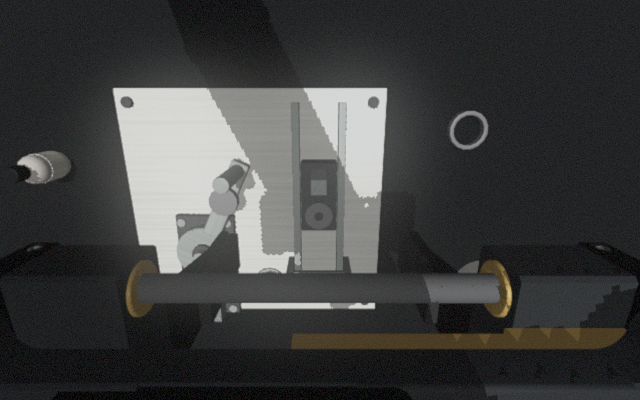

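```bash
python3 - <<'E'
from h import *
c=load("w1")
cv2.imwrite("pics/w1c.png",cv2.resize(c[0][140:290,170:360,::-1],None,fx=4,fy=4,interpolation=cv2.INTER_CUBIC))
for n,q,z in(("idpost",(319,187.5),.084),("idroller",(318.5,215.5),.04),("idback",(319,160),.034),("post",(220,185),.098),("armroller",(223.5,202),.045),("c1",(113,89),.012),("c2",(387,89),.012),("c3",(375,308),.012)):
    X=ray(c,*q,z); print(n,X.round(4),w2d(X).round(1))
E
```

```text
idpost [0.5353 0.0432 0.084 ] [-53.4  77.8]
idroller [0.5778 0.0303 0.04  ] [-9.1 77.3]
idback [0.5185 0.0482 0.034 ] [-71.   77.9]
post [ 0.5041 -0.0415  0.098 ] [-59.7 -12.3]
armroller [ 0.5318 -0.0646  0.045 ] [-26.8 -26.7]
c1 [ 0.3845 -0.1461  0.012 ] [-145.5 -146. ]
c2 [0.4682 0.14   0.012 ] [-144.9  152. ]
c3 [0.7341 0.0629 0.012 ] [132.  152.2]
```

View pics/w1c.png

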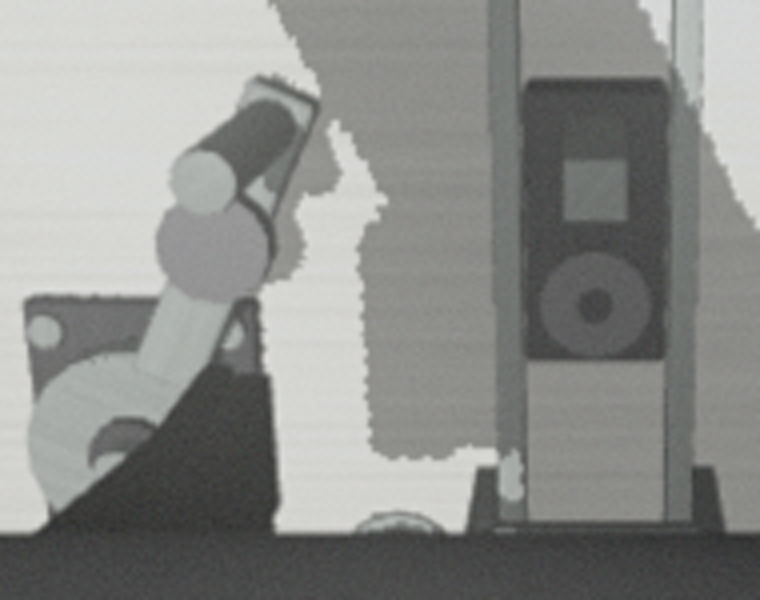

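Both posts agree with the prediction to about 2 mm: idler post top at (318.5,187), tension post top at (220.7,185). Next I descend and grip the idler post.

Emit:
{"op": "step_arm", "data": {"plan": [[0.06, 0.0017, 0, 0.035, 0, 0, 0], [0.06, 0, 0, 0.035, 0, 0, 0], [0.06, 0, 0, 0.035, 0, 0, 0], [0.06, 0, 0, 0.03, 0, 0, 0], [0.06, 0, 0, 0.025, 0, 0, 0], [0.06, 0, 0, 0.017, 0, 0, 0], [0.06, 0, 0, 0, 0, 0, 0], [0.06, 0, 0, 0, 0, 0, 0], [0.005, 0, 0, 0, 0, 0, 0], [0.005, 0, 0, 0, 0, 0, 0], [0.005, 0, 0, 0, 0, 0, 0], [0.005, 0, 0, 0, 0, 0, 0], [0.005, 0, 0, 0, 0, 0, 0], [0.005, 0, 0, 0, 0, 0, 0], [0.005, 0, 0, 0, 0, 0, 0]], "force": 20}}

```text
time: 3.0
position: [0.5346, 0.0436, 0.0458]
orientation: [3.141, -0.0, 1.288]
wrist_force: [1.1, 0.6, -0.1]
opening: 0.245
```

Emit:
{"op": "step_arm", "data": {"plan": [[0.005, 0, 0, 0, 0, 0, 0], [0.005, 0, 0, 0, 0, 0, 0], [0.005, 0, 0, 0, 0, 0, 0], [0.005, 0, 0, 0, 0, 0, 0]]}}

```text
time: 3.33
position: [0.5344, 0.0435, 0.0455]
orientation: [-3.141, 0.0, 1.288]
wrist_force: [-0.8, -0.5, 0.1]
opening: 0.183
```

Emit:
{"op": "step_arm", "data": {"plan": [[0.005, 0, 0.008, 0, 0, 0, 0], [0.005, 0, 0.012, 0, 0, 0, 0], [0.005, 0, 0.012, 0, 0, 0, 0], [0.005, 0, 0.012, 0, 0, 0, 0], [0.005, 0, 0.012, 0, 0, 0, 0], [0.005, 0, 0.008, 0, 0, 0, 0], [0.005, 0, 0.004, 0, 0, 0, 0], [0.005, 0, 0, 0, 0, 0, 0], [0.005, 0, 0, 0, 0, 0, 0]]}}

```text
time: 4.08
position: [0.6002, 0.0246, 0.0455]
orientation: [3.141, -0.0, 1.288]
wrist_force: [0.8, -0.7, 0.4]
opening: 0.184
```

Emit:
{"op": "step_arm", "data": {"plan": [[0.005, 0, 0.003, 0, 0, 0, 0], [0.005, 0, 0.003, 0, 0, 0, 0], [0.005, 0, 0.002, 0, 0, 0, 0], [0.005, 0, 0.002, 0, 0, 0, 0], [0.005, 0, 0, 0, 0, 0, 0], [0.005, 0, 0, 0, 0, 0, 0]]}}

```text
time: 4.58
position: [0.6083, 0.0222, 0.0455]
orientation: [-3.139, 0.0, 1.288]
wrist_force: [-8.5, 0.9, 5.9]
opening: 0.185
```

Emit:
{"op": "step_arm", "data": {"plan": [[0.005, 0, 0.001, 0, 0, 0, 0], [0.005, 0, 0.001, 0, 0, 0, 0], [0.005, 0, 0, 0, 0, 0, 0], [0.005, 0, 0, 0, 0, 0, 0], [0.005, 0, 0, 0, 0, 0, 0]]}}

```text
time: 5.0
position: [0.6083, 0.0222, 0.0454]
orientation: [-3.136, 0.001, 1.289]
wrist_force: [-16.5, 2.0, 12.8]
opening: 0.18
```

```bash
python3 - <<'E'
from h import *
s=grab("side");save("side","side2",s)
cv2.imwrite("pics/side2c.png",cv2.resize(s[0][205:325,270:420,::-1],None,fx=4,fy=4,interpolation=cv2.INTER_CUBIC))
E
```

```text
(no output)
```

View pics/side2c.png

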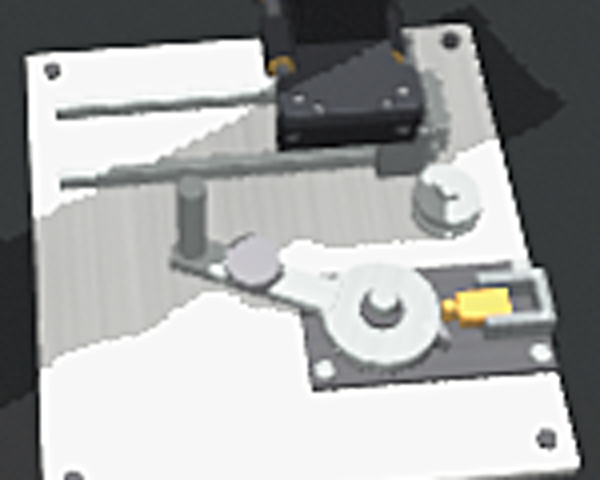

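Emit:
{"op": "step_arm", "data": {"plan": [[0.005, 0, -0.002, 0, 0, 0, 0], [0.06, 0, 0, 0, 0, 0, 0], [0.06, 0, 0, 0, 0, 0, 0], [0.06, 0, 0, 0, 0, 0, 0], [0.06, 0, 0, 0, 0, 0, 0], [0.06, 0, 0, 0, 0, 0, 0], [0.06, 0, 0, -0.015, 0, 0, 0], [0.06, 0, 0, -0.03, 0, 0, 0], [0.06, 0, 0, -0.035, 0, 0, 0], [0.06, 0, 0, -0.035, 0, 0, 0], [0.06, -0.02, -0.02, -0.035, 0, 0, 0], [0.06, -0.02, -0.03, -0.03, 0, 0, 0], [0.06, -0.02, -0.03, 0, 0, 0, 0], [0.06, -0.02, -0.02, 0, 0, 0, 0], [0.06, 0, 0, 0, 0, 0, 0], [0.06, 0, 0, 0, 0, 0, 0]]}}

```text
time: 6.38
position: [0.4962, -0.0257, 0.2203]
orientation: [3.14, -0.0, 1.286]
wrist_force: [0.1, 0.4, -1.0]
opening: 0.692
```

```bash
python3 - <<'E'
from h import *
c=grab("wrist");save("wrist","w2",c); print(get_obs()["position"],get_obs()["orientation"])
p=proj(c,[.535,.043,.084]);q=proj(c,[.6085,.0215,.084]);print(p,q,proj(c,[.504,-.0415,.098]))
cv2.imwrite("pics/w2c.png",cv2.resize(c[0][100:290,150:390,::-1],None,fx=3,fy=3,interpolation=cv2.INTER_CUBIC))
E
```

```text
[ 0.49701883 -0.02494906  0.22009952] [ 3.14026845e+00 -3.61329328e-04  1.28744579e+00]
[397.65479511 204.0189306 ] [392.42240387 274.77957615] [303.60592582 202.42405512]
```

View pics/w2c.png

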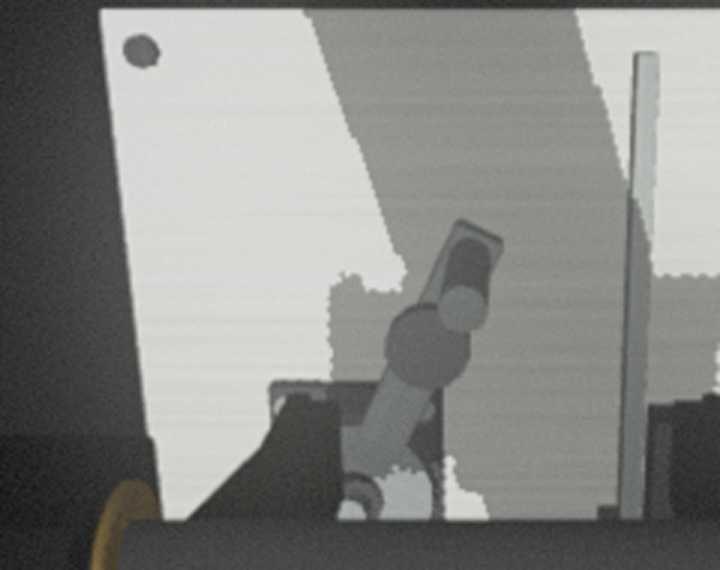

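The tension post top is at (304,203), as predicted. I'll check the idler from the side and scene views.

```bash
python3 - <<'E'
from h import *
s=grab("side");save("side","side3",s);c=grab("scene");save("scene","scene3",c)
a=cv2.resize(s[0][205:285,300:400,::-1],None,fx=4,fy=4,interpolation=cv2.INTER_CUBIC)
b=cv2.resize(c[0][190:270,260:340,::-1],None,fx=4,fy=4,interpolation=cv2.INTER_CUBIC)
cv2.imwrite("pics/chk.png",np.hstack([a,b]))
for x in(0,5,10,20): print("if short",x,proj(s,[*(np.array([.6083,.0222])-x/1000*DR[:,0]),.084]))
w=load("w2"); print(ray(w,304.3,203,.098))
E
```

```text
if short 0 [349.95564822 218.41736653]
if short 5 [347.79005161 218.58121   ]
if short 10 [345.62303128 218.74516118]
if short 20 [341.28471382 219.07338713]
[ 0.50470782 -0.0410517   0.098     ]
```

View pics/chk.png

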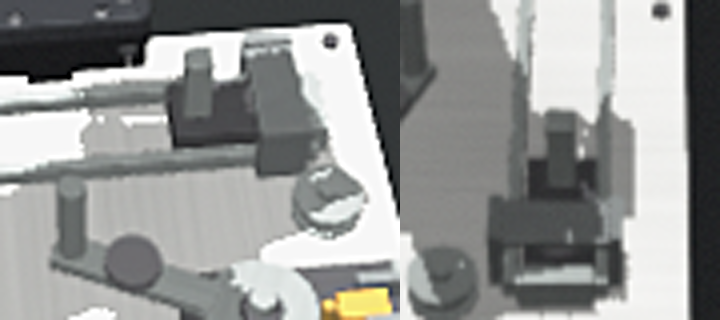

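The idler is home: its post is at side (349.7,218.3), and the predicted home position is (350,218.4). Next is the tensioner post.

Emit:
{"op": "step_arm", "data": {"plan": [[0.05, -0.007, 0.006, 0.02, 0, 0, 0], [0.05, -0.0066, 0.0058, 0.02, 0, 0, 0], [0.05, 0, 0, 0.03, 0, 0, 0], [0.05, 0, 0, 0.03, 0, 0, 0], [0.05, 0, 0, 0.03, 0, 0, 0], [0.05, 0, 0, 0.018, 0, 0, 0], [0.05, 0, 0, 0.01, 0, 0, 0], [0.005, 0, 0, 0, 0, 0, 0], [0.005, 0, 0, 0, 0, 0, 0], [0.005, 0, 0, 0, 0, 0, 0], [0.005, 0, 0, 0, 0, 0, 0], [0.005, 0, 0, 0, 0, 0, 0], [0.005, 0, 0, 0, 0, 0, 0], [0.005, 0, 0, 0, 0, 0, 0], [0.005, 0, 0, 0, 0, 0, 0], [0.005, 0, 0, 0, 0, 0, 0]], "force": 30}}

```text
time: 7.87
position: [0.5047, -0.042, 0.0623]
orientation: [3.14, 0.001, 1.287]
wrist_force: [-2.2, -3.0, 7.4]
opening: 0.176
```

```bash
python3 - <<'E'
from h import *
o=get_obs();print(o["position"],o["opening"],o["wrist_force"])
y=o["orientation"][2];tx=np.array([np.cos(y),np.sin(y)]);ty=np.array([np.sin(y),-np.cos(y)])
v=np.array([-.0838,.0713]);pr=v
for k in range(1,19):
    a=k*.05;R=np.array([[np.cos(a),-np.sin(a)],[np.sin(a),np.cos(a)]]);n=R@v;d=n-pr;pr=n;print(round(a,2),(d@tx).round(4),(d@ty).round(4),(np.array([.5883,-.1126])+n).round(4))
E
```

```text
[ 0.50469075 -0.04201675  0.06234916] 0.17564095151405945 [-2.17186553 -2.96890317  7.37186447]
0.05 -0.0051 -0.0021 [ 0.501  -0.0456]
0.1 -0.0052 -0.0019 [ 0.4978 -0.05  ]
0.15 -0.0053 -0.0016 [ 0.4948 -0.0546]
0.2 -0.0053 -0.0013 [ 0.492  -0.0594]
0.25 -0.0054 -0.0011 [ 0.4895 -0.0642]
0.3 -0.0054 -0.0008 [ 0.4872 -0.0692]
0.35 -0.0055 -0.0005 [ 0.4851 -0.0744]
0.4 -0.0055 -0.0003 [ 0.4833 -0.0796]
0.45 -0.0055 0.0 [ 0.4818 -0.0848]
0.5 -0.0055 0.0003 [ 0.4806 -0.0902]
0.55 -0.0055 0.0006 [ 0.4796 -0.0956]
0.6 -0.0054 0.0008 [ 0.4789 -0.1011]
0.65 -0.0054 0.0011 [ 0.4784 -0.1066]
0.7 -0.0053 0.0014 [ 0.4783 -0.1121]
0.75 -0.0052 0.0016 [ 0.4784 -0.1176]
0.8 -0.0052 0.0019 [ 0.4788 -0.123 ]
0.85 -0.0051 0.0022 [ 0.4794 -0.1285]
0.9 -0.0049 0.0024 [ 0.4804 -0.1339]
```

Emit:
{"op": "step_arm", "data": {"plan": [[0.005, -0.0051, -0.0021, 0, 0, 0, 0], [0.005, -0.0052, -0.0019, 0, 0, 0, 0], [0.005, -0.0053, -0.0016, 0, 0, 0, 0], [0.005, -0.0053, -0.0013, 0, 0, 0, 0], [0.005, -0.0054, -0.0011, 0, 0, 0, 0], [0.005, -0.0054, -0.0008, 0, 0, 0, 0], [0.005, -0.0055, -0.0005, 0, 0, 0, 0], [0.005, -0.0055, -0.0003, 0, 0, 0, 0], [0.005, 0, 0, 0, 0, 0, 0]]}}

```text
time: 8.62
position: [0.4825, -0.0772, 0.0622]
orientation: [-3.14, -0.003, 1.29]
wrist_force: [-5.8, 10.1, 11.8]
opening: 0.175
```

Emit:
{"op": "step_arm", "data": {"plan": [[0.005, -0.0055, 0, 0, 0, 0, 0], [0.005, -0.0055, 0.0003, 0, 0, 0, 0], [0.005, -0.0055, 0.0006, 0, 0, 0, 0], [0.005, -0.0054, 0.0008, 0, 0, 0, 0], [0.005, -0.0054, 0.0011, 0, 0, 0, 0], [0.005, -0.0053, 0.0014, 0, 0, 0, 0], [0.005, -0.0052, 0.0016, 0, 0, 0, 0], [0.005, -0.0052, 0.0019, 0, 0, 0, 0], [0.005, -0.0051, 0.0022, 0, 0, 0, 0], [0.005, 0, 0, 0, 0, 0, 0], [0.005, 0, 0, 0, 0, 0, 0], [0.005, 0, 0, 0, 0, 0, 0]]}}

```text
time: 9.62
position: [0.4792, -0.126, 0.0621]
orientation: [-3.14, -0.002, 1.29]
wrist_force: [-4.0, 9.5, 10.2]
opening: 0.176
```

```bash
python3 - <<'E'
from h import *
o=get_obs();p=o["position"];v=p[:2]-[.5883,-.1126];print(p,o["opening"],o["wrist_force"],np.hypot(*v),"joint est",np.arctan2(v[1],v[0])%6.2832-np.arctan2(.0713,-.0838))
s=grab("side");save("side","side4",s);c=grab("scene");save("scene","scene4",c)
a=cv2.resize(s[0][205:335,290:420,::-1],None,fx=3,fy=3,interpolation=cv2.INTER_CUBIC)
b=cv2.resize(c[0][165:295,190:320,::-1],None,fx=3,fy=3,interpolation=cv2.INTER_CUBIC)
cv2.imwrite("pics/chk4.png",np.hstack([a,b]))
E
```

```text
[ 0.47918025 -0.12601154  0.06214745] 0.17570207929553283 [-3.95034978  9.54143807 10.19769315] 0.1099408421553013 joint est 0.8272868289339379
```

View pics/chk4.png

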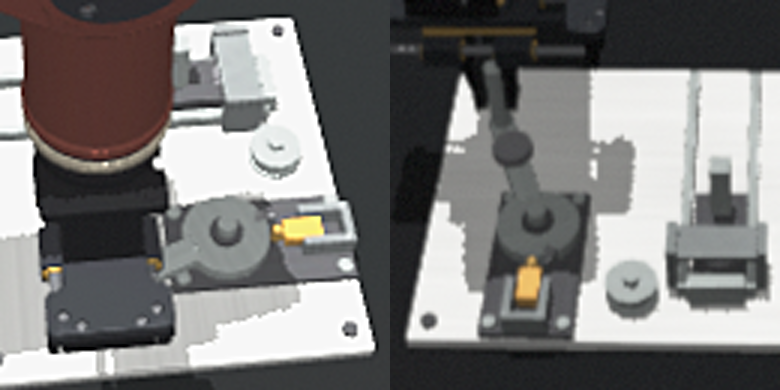

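Emit:
{"op": "step_arm", "data": {"plan": [[0.005, 0, 0, 0, 0, 0, 0], [0.005, 0, 0, 0, 0, 0, 0], [0.005, 0, 0, 0, 0, 0, 0], [0.005, 0, 0, 0, 0, 0, 0], [0.005, 0, 0, 0, 0, 0, 0], [0.005, 0, 0, 0, 0, 0, 0]]}}

```text
time: 10.22
position: [0.4791, -0.126, 0.0621]
orientation: [-3.14, -0.002, 1.29]
wrist_force: [-3.4, 9.2, 10.1]
opening: 0.175
```

```bash
python3 - <<'E'
from h import *
save("side","side5",grab("side"))
for f in("side0","side3","side4","side5"):
    p=load(f)[0].astype(int);m=(p[...,0]>120)&(p[...,0]-p[...,2]>80);m[:270]=0;m[300:]=0;m[:,:370]=0;m[:,420:]=0
    y,x=np.nonzero(m);print(f,len(x),x.mean().round(2),y.mean().round(2),x.min(),x.max())
E
```

```text
side0 108 388.93 280.78 381 397
side3 108 388.93 280.78 381 397
side4 107 389.07 280.7 381 397
side5 107 389.07 280.7 381 397
```

The pawl is back in its rest position, within 0.2 px of where it started, and the arm is steady. I'm handing in.

```bash
python3 -c "
from plant import job_done,get_obs
print(job_done()); print(get_obs()['position'])"
```

```text
the job is handed in; nothing more can be done
None
the job is handed in; nothing more can be done
```

I slid the idler block about 77 mm along the channel to a hard stop against the end stop. I then pushed the tensioner arm back past its click and handed the job in with the gripper still holding the post. No verdict was reported.

- **Idler:** the block stopped firmly under a push of about 16 N. After release, the side camera showed its post within about 0.3 px of the expected home position.
- **Tensioner:** the arm stands at an estimated 0.83 rad, worked out from the gripper position and my measured pivot. The pawl is back in its rest position to within 0.2 px. The arm held still over the last 0.6 s, with the wrist reading about 10 N horizontally.
- **Disagreements:** the deck position differed by about 3 mm between the side and wrist cameras. I relied on contact with the end stop rather than on either measurement. The wrist also read about 10 N upward while holding the post, which I did not explain.
- **Bystanders:** none of my moves came near the beaker, bottle, jar or cap ring, but I did not measure their positions again at the end.

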